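# Crank the sample carriage to the round index

## Robot

A 6-joint arm with a two-finger parallel gripper is mounted at the origin on a cart in front of the work surface, level with it; the furniture and walls round the work are solid. World frame = base frame: x ahead of the robot, y to its left, z up, the work surface at z = 0. Lengths are in m, angles in rad, forces in N, time in s.
With the tool pointing down it reaches from about 0.25 to 0.725 m from the base axis. Payload 4 kg.
Tool frame: the origin (TCP) lies on the centre line of the jaws, within the pads' length; the fingertips stand 17 mm ahead of it and the grasp point (between the pads) lies 2 mm behind it; z points along the fingers, x is the direction in which the jaws open and shut, and the axes are right-handed (so a half turn about z gives the same grasp; the last joint's range is limited). The gripper opens to 85 mm and grips with 20 to 120 N. Pads are 22 mm wide; open, the fingers measure 114 mm over their backs; the gripper's body (76 mm by 85 mm) begins 54 mm behind the grasp point. The pads swing forward as they close: fully open they stand 13 mm farther back than shut.
Start: joints at [-1.128, 0.241, 0.005, 1.335, 0, 1.571], TCP at [0.214, -0.452, 0.248] pointing down, gripper open.
Joint ranges: [-2.72, 2.72], [-1.05, 1.87], [-1.09, 1.28], [-1.99, 2.15], [-1.42, 1.44], [-3.14, 3.14]. Speed limits (rad/s): [2.79, 2.79, 3.14, 3.14, 3.14, 3.14].

## Interface

Orientations are given as a unit quaternion [x, y, z, w].
In Python, from workcell import bot gives the robot as it stands.
- The arm moves only by the tool jog_arm, never from a script. Its arguments are lists of equal length, an entry for each row: "jaw": the closure, from 0 (fully open) to 1 (shut); "linear": the shift along the tool's x, y, z in m, a list of three; "delta_rot": the turn, a rotation vector about the tool's x, y, z in degrees, a list of three. A call has exactly 8 rows; each row is the pose to reach, as a shift and turn from the pose commanded when the call began, along the tool's axes at that moment; what a row does not reach only later rows make up. A row lasts 1/12 s, in which the tool goes at most 41.7 mm and 7.16 degrees, less where a joint would pass 70% of its speed; a pose out of reach is approached as far as the arm can. A call with a gripper value outside its range is refused whole. The fingers move at their own pace and stop on an object; the grip force is fixed at half the most. Time passes only in rows, so rows that repeat a pose let the fingers close, or fill a call up. It gives the time, the measured TCP pose, the force and the opening at its end, in the units of the state.
- bot.get_obs(): the state, without advancing time (a new reading comes with each control period).
- bot.camera(name): name is "scene" or "top" or "wrist"; returns (picture, depth): 384x512x3 uint8, red, green, blue; 384x512 float32, m along the optical axis (not along the pixel's ray), 0 where there is no reading.
- bot.calibration(name): a dict with "fovy" (degrees; the focal length in pixels is half the picture's height over the tangent of half this angle, whatever the lens; pixels are square), "cx", "cy" (the principal point, pixels), "origin" and "orientation" of the camera in the world. Camera axes: x right, y down, z forward; pixel columns grow to the right and rows downward; lengths in m; the calibration is good to about 2 mm. A picture is of the moment at which its call begins: read the wrist's pose just before it. calibration takes no time and is no camera call; for the wrist camera it gives the pose at the moment of the call.
- bot.job_done(): hands the job in, once; it reports no verdict.
The state is a dict: "clock": time; "joint_pos": joint angles; "joint_vel": joint speeds; "tau": joint torques, N m; "eef_pos": TCP position; "tool_rot": TCP orientation; "ft_force": force on the tool from outside, world axes, zero at the start; "ft_torque": the same for the moment, N m; "grip_width": finger opening in m.
Only numpy, scipy, OpenCV 4.12 (cv2) and the standard library are available. Lean on these libraries where they do the work, as an engineer would, in place of code of your own. Each camera call takes 0.05 s, during which the arm holds its last target.

## Task

The small positioning stage on the worktop carries a petri dish on a carriage. Turn its crank wheel by the upright knob until the carriage's pointer stands level with the round-headed index marker on the scale (not the bar-shaped one), then let go of the knob. Move the carriage by the crank only; do not push the carriage or the dish.

Things in the scene. Friction and masses are not known exactly. Their poses are not given: they have to be found in the camera images.
- crank_axis (a point): point on the vertical axis of the crank wheel, 111 mm above the worktop; axes as the stage's (y along the scale, z up). Wheel: three spokes, 100 mm across, rim top 86 mm up, on a grey housing at the stage's left (+y) end. A full turn shifts the carriage 60 mm: counter-clockwise from above to +y (toward the wheel), clockwise to -y. Needs 2 to 3 N at the knob, stays where left.
- crank_knob (a point): centre of the upright black knob on the crank wheel, 42 mm from the wheel's axis, 111 mm above the worktop: a round grip 19 mm across and 46 mm tall (top 132 mm up). It revolves freely on its own vertical pin: hold it from above and lead it round the axis without turning the hand. Starts within 60 degrees of the wheel's -y side.
- carriage: aluminium carriage 84 x 80 x 24 mm under a white petri dish, sliding along the stage's y between stops 200 mm apart. Origin: tip of its small dark pointer, which reaches forward (-x) from the carriage's middle over the scale, 35 mm above the worktop; x, y axes along the stage's (base 140 x 460 mm, turned up to 15 degrees).
- round_index: steel index marker with a flat round head 26 mm across, fixed on the scale rail at the stage's front. Origin: centre of its foot, 32 mm above the worktop, 15 mm in front (-x) of the pointer's path; head 28 to 35 mm above that. Axes as the stage's. The other marker, with a bar-shaped head 40 x 8 mm, lies the other way from the carriage.

How it is judged:
By the outcome, as a careful person would: the job done as asked, in the order asked, and still so for the second after the job is handed in, with the robot touching nothing.
It also fails if it takes over 48 s, if anything falls off the work surface, if the arm or the gripper's body presses on something with over 40 N, if the wrist force passes 120 N, or if a joint passes its speed limit or range.

## Working session

There is one attempt and no reset: what is moved stays moved. The work goes in short steps, Python scripts to look and compute and a tool call to move; the robot and the scene stay as the last step left them, time stands still between calls to the robot, and variables do not carry over. Pictures are saved under pics/ and viewed, and the job is handed in when it is done.

Besides the shell and the picture viewer there is one more tool, called after "Call:" as name(argument=value, ...) on one line, values as JSON. jog_arm: Moves the arm, as the interface text tells. Its arguments: {"type":"object","properties":{"jaw":{"type":"array","items":{"type":"number"}},"linear":{"type":"array","items":{"type":"array","items":{"type":"number"}}},"delta_rot":{"type":"array","items":{"type":"array","items":{"type":"number"}}}},"required":["jaw","linear","delta_rot"]}

```bash
mkdir -p pics; cat > h.py <<'E'
import numpy as np, cv2
from workcell import bot
from scipy.spatial.transform import Rotation as R
def cam(n,f=None):
    c=bot.calibration(n); im,d=bot.camera(n)
    if f: cv2.imwrite('pics/'+f,im[:,:,::-1])
    return c,im,d
def ray(c,u,v):
    f=192/np.tan(np.radians(c['fovy'])/2)
    q=R.from_quat(c['orientation']) if np.size(c['orientation'])==4 else R.from_matrix(c['orientation'])
    return np.array(c['origin']),q.apply([(u-c['cx'])/f,(v-c['cy'])/f,1])
def onz(c,u,v,z):
    o,d=ray(c,u,v); return o+d*(z-o[2])/d[2]
E
python3 - <<'E'
from h import *
import pickle
o=bot.get_obs();print(o)
D={}
for n in ['scene','top']:
    D[n]=cam(n,n+'0.png'); print(D[n][0])
pickle.dump(D,open('d0.pkl','wb'))
E
```

```text
{'clock': 0.0, 'joint_pos': array([-1.12801941e+00,  2.41440885e-01,  3.71070548e-03,  1.33519102e+00,
       -1.19837414e-05,  1.57079199e+00]), 'joint_vel': array([ 0.00055729,  0.00081533,  0.00060849, -0.00108531, -0.00030101,
       -0.00096727]), 'tau': array([ 6.66178712e-04, -3.72318113e+01,  2.52406561e+01,  1.70516007e-02,
        1.01608414e-04,  4.74251294e-06]), 'eef_pos': array([ 0.21396512, -0.45124239,  0.24739382]), 'tool_rot': array([ 8.45119093e-01, -5.34577020e-01, -9.01087721e-04, -5.62895272e-04]), 'ft_force': array([ 0.39403747, -0.15267626, -0.19635782]), 'ft_torque': array([-0.0239766 , -0.02210492, -0.02258286]), 'grip_width': 0.08517838361469089}
{'fovy': 46.7386932910274, 'cx': 250.28895749470144, 'cy': 193.73485294194452, 'origin': array([-0.03328833,  0.63946398,  0.5341299 ]), 'orientation': array([-0.29581635,  0.79497499, -0.49267478,  0.19436823])}
{'fovy': 52.30597883126548, 'cx': 256.5054704870968, 'cy': 189.23272330732254, 'origin': array([0.41049063, 0.01308959, 0.94545824]), 'orientation': array([-0.69729548,  0.71403911, -0.02978357,  0.05513713])}
```

View pics/top0.png

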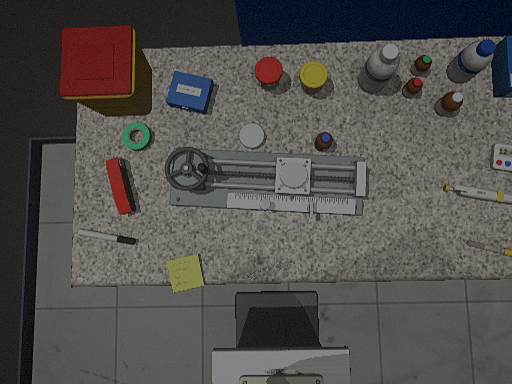

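View pics/scene0.png

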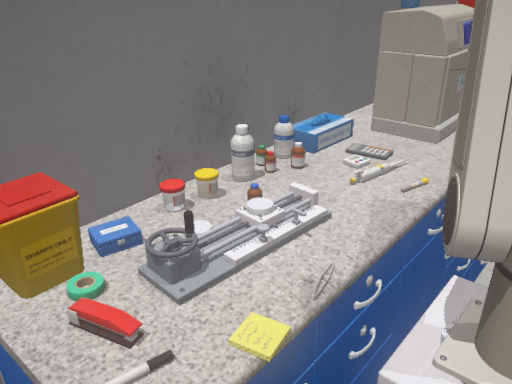

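The top view shows the wheel at about (186,170), the knob near (203,168), the dish at (294,174), the round marker near (266,202) and the bar marker near (312,209). I'll zoom in for detail.

```bash
python3 - <<'E'
import cv2
im=cv2.imread('pics/top0.png')
a=im[140:220,155:375]
a=cv2.resize(a,None,fx=3.6,fy=3.6,interpolation=cv2.INTER_CUBIC)
a=cv2.convertScaleAbs(a,alpha=1.5)
cv2.imwrite('pics/top0z.png',a)
im=cv2.imread('pics/scene0.png')
a=im[170:290,135:340]
cv2.imwrite('pics/scene0z.png',cv2.resize(a,None,fx=3.8,fy=3.8,interpolation=cv2.INTER_CUBIC))
E
```

```text
(no output)
```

View pics/top0z.png

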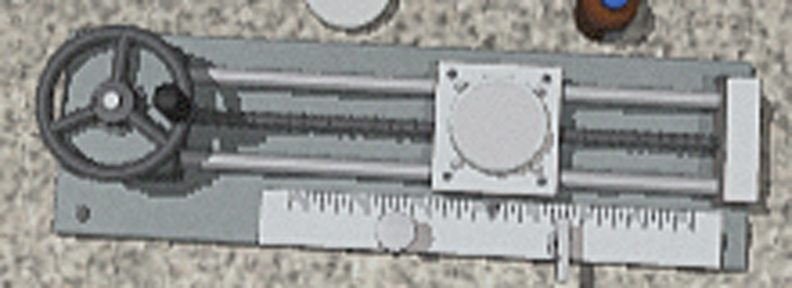

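View pics/scene0z.png

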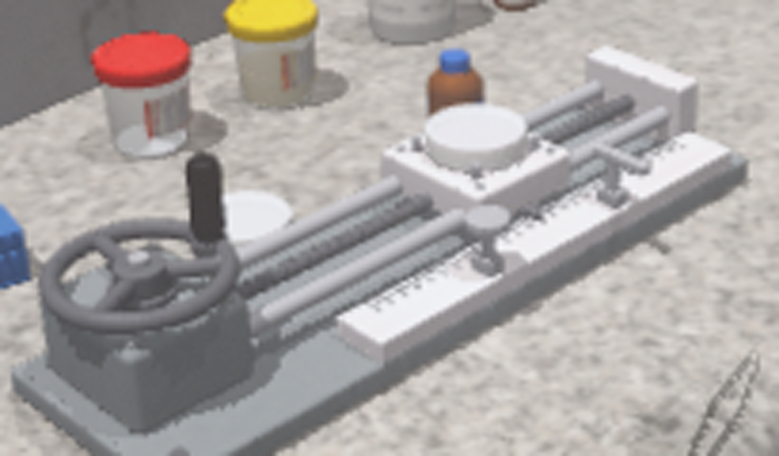

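```bash
python3 - <<'E'
from h import *
import pickle
D=pickle.load(open('d0.pkl','rb'))
c,im,d=D['top']
Z=lambda x,y:((x+.5)/3.6-.5+155,(y+.5)/3.6-.5+140)
P=lambda x,y,z:onz(c,*Z(x,y),z)
pr=lambda n,p:print(n,np.round(p,4))
A=P(114,103,.086);pr('axis',A)
pr('hubtop?',P(111,100,.09))
K=P(168,96,.132);pr('knobtop',K); print(np.linalg.norm((K-A)[:2]))
H=P(397,231,.067);pr('round',H)
T=P(494,212,.035);pr('tip',T)
# direction: scale edge lower from (258,243)->(720,267); rails
for a,b,z in [((258,190),(720,211),.03),((258,244),(720,267),.03),((215,77),(720,101),.045),((215,160),(720,186),.045)]:
    p,q=P(*a,z),P(*b,z); v=p-q; print('yaw deg',np.degrees(np.arctan2(-v[0],v[1])))
# carriage corners
print('carriage',[np.round(P(*k,.06),3) for k in [(437,61),(562,68),(556,195),(433,189)]])
# scene head check
c2=D['scene'][0]
Zs=lambda x,y:((x+.5)/3.8-.5+135,(y+.5)/3.8-.5+170)
pr('round scene',onz(c2,*Zs(488,219),.067))
pr('knob scene',onz(c2,*Zs(203,160),.132))
pr('knob scene mid',onz(c2,*Zs(206,197),.111))
g=im.astype(int)[155:185,190:220].sum(2); print(g[3:22,3:20])
pr('d',d[160:176,196:212].min()); 
print(np.round(d[160:176,196:212],3))
E
```

```text
axis [0.5662 0.1995 0.086 ]
hubtop? [0.5674 0.2005 0.09  ]
knobtop [0.5612 0.1574 0.132 ]
0.04235265562818411
round [0.4834 0.0253 0.067 ]
tip [ 0.4969 -0.0374  0.035 ]
yaw deg -4.078281358846923
yaw deg -4.2308480305380955
yaw deg -4.394018311195814
yaw deg -4.473003489202779
carriage [array([ 0.592, -0.003,  0.06 ]), array([ 0.585, -0.082,  0.06 ]), array([ 0.504, -0.075,  0.06 ]), array([0.51 , 0.002, 0.06 ])]
round scene [0.4805 0.0301 0.067 ]
knob scene [0.557  0.1617 0.132 ]
knob scene mid [0.5566 0.1622 0.111 ]
[[158 313 288 280 292 303 291 322 146 142 227 186 148  88 132 150 155]
 [198 303 294 291 299 290 285 309 216 157 175 222 176 118 147 229 201]
 [321 301 298 290 299 292 299 296 305 199 140 237 184 144 128 254 234]
 [315 299 298 291 296 286 302 302 307 232 149 206 201 161  90 198 222]
 [320 302 304 285 304 308 308 279 280 299 129 169 225 167 127 134 180]
 [293 264 302 290 303 287 281 110 133 120  80 160 248 183 149 101 164]
 [159 146 317 296 317 118  40  61  77  79  74  74 211 195 137  97 199]
 [205 180 287 317 305  58 100 128  96 107  96  68  88 193 167  96 176]
 [112 20
[... 1695 characters left out ...]
98 0.897 0.832 0.83  0.829 0.831 0.83  0.83  0.833 0.839 0.846 0.859
  0.878 0.947 0.944 0.941]
 [0.896 0.896 0.834 0.832 0.828 0.83  0.83  0.831 0.835 0.841 0.853 0.86
  0.88  0.88  0.944 0.943]
 [0.896 0.895 0.895 0.843 0.836 0.835 0.835 0.838 0.842 0.847 0.854 0.863
  0.877 0.88  0.918 0.917]
 [0.895 0.899 0.895 0.896 0.892 0.848 0.848 0.847 0.851 0.857 0.86  0.87
  0.877 0.882 0.92  0.918]
 [0.88  0.891 0.89  0.894 0.891 0.878 0.864 0.859 0.858 0.864 0.868 0.877
  0.879 0.914 0.917 0.913]
 [0.88  0.882 0.893 0.894 0.889 0.891 0.876 0.879 0.875 0.875 0.873 0.875
  0.918 0.921 0.919 0.919]
 [0.876 0.874 0.877 0.895 0.895 0.893 0.891 0.878 0.876 0.879 0.876 0.877
  0.943 0.942 0.942 0.941]]
```

```bash
cat >> h.py <<'E'
def tool(dw,o=None):
    o=o or bot.get_obs()
    return R.from_quat(o['tool_rot']).inv().apply(dw)
E
python3 - <<'E'
from h import *
o=bot.get_obs()
d=np.array([.561,.158,.205])-o['eef_pos']
print(tool(d))
E
```

```text
[-0.4017356  -0.57456238  0.04329985]
```

Call:
jog_arm(jaw=[0, 0, 0, 0, 0, 0, 0, 0], linear=[[-0.022, -0.032, 0.002], [-0.044, -0.064, 0.004], [-0.066, -0.096, 0.006], [-0.088, -0.128, 0.008], [-0.11, -0.16, 0.01], [-0.132, -0.192, 0.012], [-0.154, -0.224, 0.014], [-0.176, -0.256, 0.016]], delta_rot=[[0, 0, -7], [0, 0, -14], [0, 0, -21], [0, 0, -28], [0, 0, -35], [0, 0, -42], [0, 0, -49], [0, 0, -56]])

```text
clock: 0.77
eef_pos: [0.3704, -0.1812, 0.232]
tool_rot: [0.997, -0.072, -0.0, -0.0]
ft_force: [0.7, -0.6, 0.3]
grip_width: 0.0852
```

```bash
python3 - <<'E'
from h import *
o=bot.get_obs()
d=np.array([.561,.158,.205])-o['eef_pos']
print(o['eef_pos'],o['joint_pos'],R.from_quat(o['tool_rot']).as_matrix(),tool(d))
E
```

```text
[ 0.37035763 -0.18120833  0.23201371] [-4.55028736e-01  7.61552182e-02 -2.36178455e-01  1.25882595e+00
 -8.07720536e-06  1.26067194e+00] [[ 9.89519665e-01 -1.44397798e-01 -3.29880452e-04]
 [-1.44397754e-01 -9.89519714e-01  1.52409218e-04]
 [-3.48430766e-04 -1.03177922e-04 -9.99999934e-01]] [ 0.13967287 -0.36317888  0.02700252]
```

Call:
jog_arm(jaw=[0, 0, 0, 0, 0, 0, 0, 0], linear=[[0.014, -0.037, 0.003], [0.028, -0.074, 0.006], [0.042, -0.111, 0.009], [0.056, -0.148, 0.012], [0.07, -0.185, 0.015], [0.084, -0.222, 0.018], [0.098, -0.259, 0.021], [0.105, -0.28, 0.024]], delta_rot=[[0, 0, -4], [0, 0, -4], [0, 0, -4], [0, 0, -4], [0, 0, -4], [0, 0, -4], [0, 0, -4], [0, 0, -4]])

```text
clock: 1.43
eef_pos: [0.5173, 0.0816, 0.2076]
tool_rot: [0.999, -0.039, 0.0, -0.001]
ft_force: [-0.4, -0.2, 0.4]
grip_width: 0.0857
```

```bash
python3 - <<'E'
from h import *
import pickle
o=bot.get_obs();print(o['eef_pos'],o['joint_pos'])
D=cam('wrist','w1.png');pickle.dump(D,open('w1.pkl','wb'));print(D[0])
E
```

```text
[0.51734398 0.08161774 0.20755371] [ 1.55936648e-01  3.07795710e-01 -1.17651421e-02  1.25073296e+00
  9.81125881e-04  1.80442384e+00]
{'fovy': 58.342871998508286, 'cx': 254.70565175205897, 'cy': 199.04461769179633, 'origin': array([0.52298245, 0.1483369 , 0.33311719]), 'orientation': array([ 0.99058128, -0.03834391, -0.00563085,  0.13132692])}
```

View pics/w1.png

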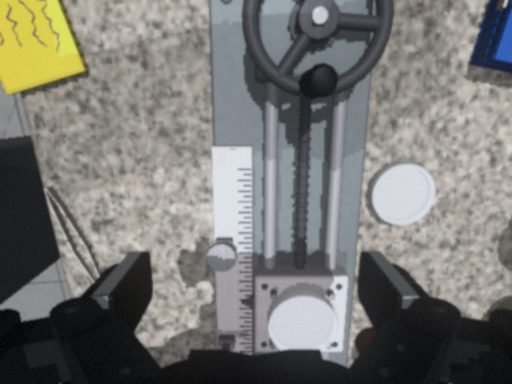

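Now the wrist camera shows the hub at (320,15), the knob at (319,80), the round head at (222,256) and the dish at (302,322). Next I'll measure these.

```bash
python3 - <<'E'
from h import *
import pickle
c,im,d=pickle.load(open('w1.pkl','rb'))
a=im[225:355,195:355,::-1]
a=cv2.resize(a,None,fx=4.5,fy=4.5,interpolation=cv2.INTER_CUBIC)
cv2.imwrite('pics/w1z.png',cv2.convertScaleAbs(a,alpha=1.5))
b=cv2.resize(im[0:110,220:410,::-1],None,fx=4,fy=4,interpolation=cv2.INTER_CUBIC)
cv2.imwrite('pics/w1y.png',cv2.convertScaleAbs(b,alpha=1.8))
print(np.round(d[14:18,318:322],4))
E
```

```text
[[0.2187 0.2196 0.2197 0.2206]
 [0.2202 0.2191 0.2197 0.2199]
 [0.2202 0.2198 0.2204 0.2195]
 [0.22   0.2204 0.2203 0.2201]]
```

View pics/w1z.png

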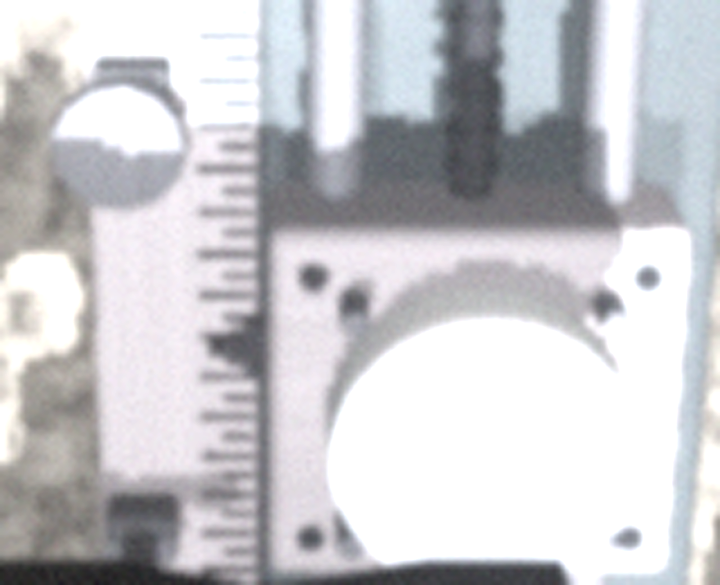

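View pics/w1y.png

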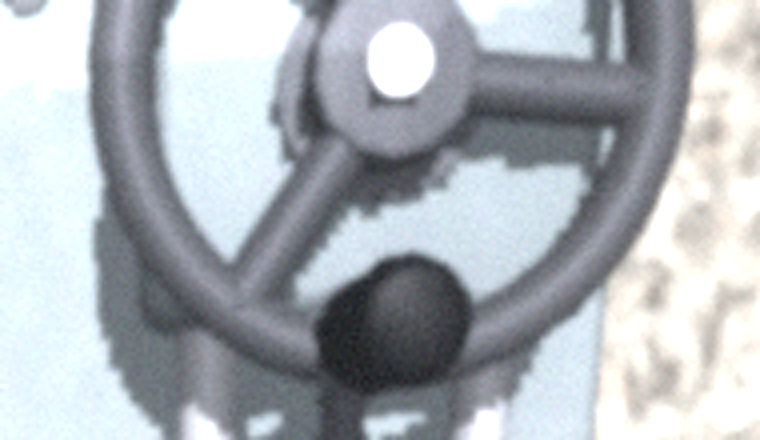

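```bash
python3 - <<'E'
from h import *
import pickle
c,im,d=pickle.load(open('w1.pkl','rb'))
Z=lambda x,y:((x+.5)/4.5-.5+195,(y+.5)/4.5-.5+225)
Y=lambda x,y:((x+.5)/4-.5+220,(y+.5)/4-.5+0)
o,r=ray(c,*Y(401,60)); print('hub nut depth',o+r*.2198, 'plane', onz(c,*Y(401,60),.093))
K=onz(c,*Y(415,308),.130);print('knob',K)
T=onz(c,*Z(207,345),.035);H=onz(c,*Z(118,145),.067);print(T,H)
p,q=onz(c,*Z(262,50),.03),onz(c,*Z(268,560),.03);print('yaw?',np.degrees(np.arctan2(-(p-q)[0],(p-q)[1])))
yw=np.radians(-4.3);Y_=np.array([-np.sin(yw),np.cos(yw),0]);X_=np.array([np.cos(yw),np.sin(yw),0])
print((H-T)@Y_,(H-T)@X_)
# foot back edge at (100..165, 60)?
A=o+r*.2198; v=(K-A); print('knob rel',v@X_,v@Y_,np.hypot(*v[:2]))
E
```

```text
hub nut depth [0.56861694 0.20146123 0.09015348] plane [0.5680823  0.20083883 0.093     ]
knob [0.56219596 0.16127003 0.13      ]
[ 0.49470534 -0.03386484  0.035     ] [0.48488555 0.0288292  0.067     ]
yaw? -3.8909453380449275
0.0617812905887331 -0.01449287240737451
knob rel -0.003389425719068089 -0.040559500264528425 0.040700875523916706
```

```bash
python3 - <<'E'
from h import *
o=bot.get_obs()
for t in [(.562,.160,.2),(.562,.160,.109)]: print(tool(np.array(t)-o['eef_pos']))
print(R.from_quat(o['tool_rot']).as_matrix())
E
```

```text
[ 0.03796591 -0.07929181  0.00691923]
[ 0.03796543 -0.07903452  0.09791886]
[[ 9.97174724e-01 -7.51167287e-02  2.17591850e-04]
 [-7.51170436e-02 -9.97170739e-01  2.81902166e-03]
 [ 5.22054071e-06 -2.82740200e-03 -9.99996003e-01]]
```

Call:
jog_arm(jaw=[0, 0, 0, 0, 0, 0, 0, 0], linear=[[0.016, -0.034, 0.004], [0.032, -0.068, 0.007], [0.038, -0.079, 0.01], [0.038, -0.079, 0.035], [0.038, -0.079, 0.06], [0.038, -0.079, 0.085], [0.038, -0.079, 0.097], [0.038, -0.079, 0.097]], delta_rot=[[0, 0, 0], [0, 0, 0], [0, 0, 0], [0, 0, 0], [0, 0, 0], [0, 0, 0], [0, 0, 0], [0, 0, 0]])

```text
clock: 2.15
eef_pos: [0.557, 0.1525, 0.1071]
tool_rot: [0.999, -0.04, -0.004, 0.001]
ft_force: [-0.3, 0.5, 0.3]
grip_width: 0.0857
```

```bash
python3 - <<'E'
from h import *
import pickle
o=bot.get_obs();print(o['eef_pos'],o['joint_pos'],o['ft_force'])
D=cam('wrist','w2.png');cam('top','t2.png')
E
```

```text
[0.5570407  0.15245848 0.10709314] [ 2.67233258e-01  4.92908059e-01 -6.15064475e-03  1.08047016e+00
 -1.65277741e-04  1.91899211e+00] [-0.27860482  0.51209275  0.339845  ]
```

View pics/w2.png

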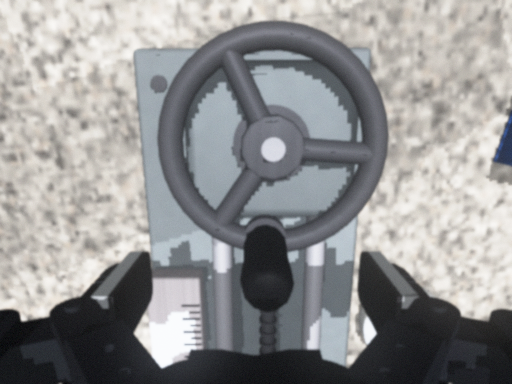

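The wrist view has the knob between the fingers, with its top at (268,285) and foot at (266,230). The hub is at (273,149).

```bash
python3 - <<'E'
from h import *
o=bot.get_obs();print(o['clock'],o['eef_pos'],o['joint_vel'])
c=bot.calibration('wrist')
for p,z in [((268,283),.130),((273.5,149.5),.09),((266,228),.088)]: print(p,onz(c,*p,z))
print(tool(np.array([.5625,.1605,.109])-o['eef_pos']))
E
```

```text
2.25 [0.55973858 0.15320391 0.11090252] [ 9.17642375e-05 -2.67079112e-02  3.73190818e-02  6.54800827e-04
  1.84683378e-04  4.11780735e-03]
(268, 283) [0.5653145  0.16119236 0.13      ]
(273.5, 149.5) [0.57189219 0.20155868 0.09      ]
(266, 228) [0.56617307 0.16585126 0.088     ]
[ 0.00216433 -0.00749711  0.00189394]
```

Call:
jog_arm(jaw=[0, 0, 0.3, 0.6, 1, 1, 1, 1], linear=[[0.002, -0.007, 0.002], [0.002, -0.007, 0.002], [0.002, -0.007, 0.002], [0.002, -0.007, 0.002], [0.002, -0.007, 0.002], [0.002, -0.007, 0.002], [0.002, -0.007, 0.002], [0.002, -0.007, 0.002]], delta_rot=[[0, 0, 0], [0, 0, 0], [0, 0, 0], [0, 0, 0], [0, 0, 0], [0, 0, 0], [0, 0, 0], [0, 0, 0]])

```text
clock: 2.92
eef_pos: [0.5628, 0.1604, 0.1097]
tool_rot: [0.999, -0.04, 0.0, -0.0]
ft_force: [-0.7, 0.1, 0.1]
grip_width: 0.0171
```

```bash
python3 - <<'E'
from h import *
D=cam('wrist','w3.png')
o=bot.get_obs();print(o['clock'],o['eef_pos'],o['ft_force'],o['grip_width'])
E
```

```text
2.9667 [0.56274489 0.16044031 0.10965214] [-0.54482264 -0.90384402  2.32371072] 0.017471633948360744
```

View pics/w3.png

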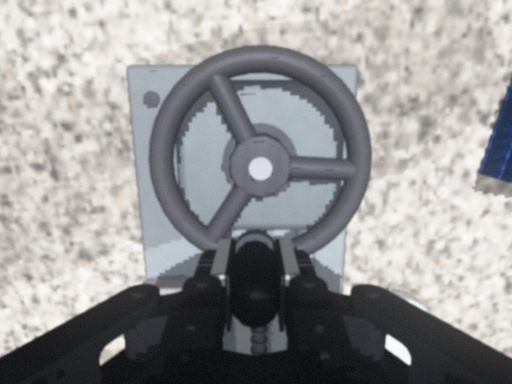

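```bash
python3 - <<'E'
from h import *
c=bot.calibration('wrist')
print(onz(c,260.5,168,.09),onz(c,256,240,.088))
o=bot.get_obs()
cx=np.array([.568,.2015]);k=o['eef_pos'][:2]-cx;r=np.hypot(*k);a0=np.arctan2(k[1],k[0]);print(r,np.degrees(a0))
M=R.from_quat(o['tool_rot'])
for s in range(0,371,15):
    a=a0+np.radians(s);p=cx+.042*np.array([np.cos(a),np.sin(a)])-o['eef_pos'][:2]
    print(s,np.round(M.inv().apply([*p,0])*1000,1))
E
```

```text
[0.56886415 0.20157183 0.09      ] [0.56427089 0.16812708 0.088     ]
0.04139461936592143 -97.29347407054387
0 [-0.   0.6 -0. ]
15 [10.9 -0.3  0. ]
30 [21.2 -4.   0. ]
45 [ 30.2 -10.3   0. ]
60 [ 37.3 -18.7   0. ]
75 [ 41.9 -28.6   0. ]
90 [ 43.9 -39.4   0. ]
105 [ 42.9 -50.3   0. ]
120 [ 39.2 -60.6   0. ]
135 [ 33.  -69.6   0. ]
150 [ 24.6 -76.7   0. ]
165 [ 14.7 -81.4   0. ]
180 [  3.9 -83.3   0. ]
195 [ -7.1 -82.4   0. ]
210 [-17.4 -78.7   0. ]
225 [-26.4 -72.4  -0. ]
240 [-33.4 -64.   -0. ]
255 [-38.1 -54.1  -0. ]
270 [-40.  -43.3  -0. ]
285 [-39.1 -32.4  -0. ]
300 [-35.4 -22.1  -0. ]
315 [-29.1 -13.1  -0. ]
330 [-20.7  -6.   -0. ]
345 [-10.8  -1.3  -0. ]
360 [-0.   0.6 -0. ]
```

```bash
cat >> h.py <<'E'
Q=None
def arc(s0,step,n=8):
    """tool-frame mm rows from commanded angle s0 (deg after start), stage-aligned tool; knob start angle in stage frame"""
    M=np.array([[.9968,-.0798],[-.0798,-.9968]]) # columns tool x,y in world
    a0=np.radians(-97.8)
    f=lambda s:.042*np.array([np.cos(a0+np.radians(s)),np.sin(a0+np.radians(s))])
    for i in range(1,n+1): print(s0+step*i,np.round(M.T@(f(s0+step*i)-f(s0))*1000,1))
E
python3 -c "
from h import *
arc(0,8)"
```

```text
8 [ 5.9 -0.1]
16 [11.6 -1. ]
24 [17.3 -2.7]
32 [22.6 -5.1]
40 [27.5 -8.3]
48 [ 31.9 -12.1]
56 [ 35.8 -16.5]
64 [ 39.  -21.4]
```

Call:
jog_arm(jaw=[1, 1, 1, 1, 1, 1, 1, 1], linear=[[0.006, 0, 0], [0.0115, -0.001, 0], [0.0173, -0.0027, 0], [0.0225, -0.005, 0], [0.0275, -0.0083, 0], [0.032, -0.012, 0], [0.0358, -0.0165, 0], [0.039, -0.0214, 0]], delta_rot=[[0, 0, 0], [0, 0, 0], [0, 0, 0], [0, 0, 0], [0, 0, 0], [0, 0, 0], [0, 0, 0], [0, 0, 0]])

```text
clock: 3.63
eef_pos: [0.6038, 0.1791, 0.1096]
tool_rot: [0.999, -0.04, -0.0, -0.0]
ft_force: [-4.6, 0.1, 6.0]
grip_width: 0.0172
```

```bash
python3 - <<'E'
from h import *
D=cam('wrist','w4.png')
o=bot.get_obs();print(o['clock'],o['eef_pos'],o['tool_rot'],o['ft_force'],o['ft_torque'],o['grip_width'],o['joint_pos'][5])
v=o['eef_pos'][:2]-[.5685,.2015];print(np.hypot(*v),np.degrees(np.arctan2(v[1],v[0])))
arc(64,10)
E
```

```text
3.6833 [0.60438829 0.18016084 0.10959833] [ 9.99199550e-01 -3.99982430e-02  1.97190131e-04 -6.00371123e-04] [-3.59803936  2.15327843  4.81005344] [ 0.25928097  0.64097942 -0.03224285] 0.01747143665171489 1.9400579689454873
0.04175319078573091 -30.735704537876778
74 [ 3.  -6.7]
84 [  4.8 -13.8]
94 [  5.3 -21.1]
104 [  4.6 -28.4]
114 [  2.6 -35.4]
124 [ -0.6 -42. ]
134 [ -4.8 -47.9]
144 [-10.1 -53. ]
```

View pics/w4.png

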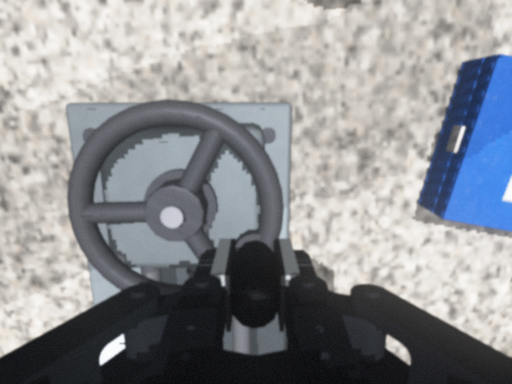

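The wheel turned with the knob still held, and the forces are small. I'll continue.

Call:
jog_arm(jaw=[1, 1, 1, 1, 1, 1, 1, 1], linear=[[0.003, -0.0067, 0], [0.0048, -0.0138, 0], [0.0053, -0.0211, 0], [0.0046, -0.0284, 0], [0.0026, -0.0354, 0], [-0.0006, -0.042, 0], [-0.0048, -0.0479, 0], [-0.0101, -0.053, 0]], delta_rot=[[0, 0, 0], [0, 0, 0], [0, 0, 0], [0, 0, 0], [0, 0, 0], [0, 0, 0], [0, 0, 0], [0, 0, 0]])

```text
clock: 4.35
eef_pos: [0.5987, 0.2314, 0.1096]
tool_rot: [0.999, -0.041, 0.001, 0.001]
ft_force: [-1.9, -4.4, 4.8]
grip_width: 0.0173
```

```bash
python3 - <<'E'
from h import *
o=bot.get_obs();print(o['clock'],o['eef_pos'],o['tool_rot'],o['ft_force'],o['grip_width'],o['joint_pos'])
v=o['eef_pos'][:2]-[.5685,.2015];print(np.hypot(*v),np.degrees(np.arctan2(v[1],v[0])))
arc(144,10)
E
```

```text
4.35 [0.59869032 0.23141099 0.10961653] [ 9.99160844e-01 -4.09256337e-02  9.18516421e-04  1.36269989e-03] [-1.90245505 -4.35784259  4.78852025] 0.017261862518025025 [ 0.37028239  0.60309643  0.19094183  1.15804726 -0.00323251  2.022952  ]
0.0424985036981272 44.733717128441306
154 [-6.1 -4.1]
164 [-12.7  -7.1]
174 [-19.8  -8.9]
184 [-27.1  -9.5]
194 [-34.4  -8.7]
204 [-41.5  -6.7]
214 [-48.   -3.5]
224 [-54.    0.7]
```

Call:
jog_arm(jaw=[1, 1, 1, 1, 1, 1, 1, 1], linear=[[-0.0061, -0.0041, 0], [-0.0127, -0.0071, 0], [-0.0198, -0.0089, 0], [-0.0271, -0.0095, 0], [-0.0344, -0.0087, 0], [-0.0415, -0.0067, 0], [-0.048, -0.0035, 0], [-0.054, 0.0007, 0]], delta_rot=[[0, 0, 0], [0, 0, 0], [0, 0, 0], [0, 0, 0], [0, 0, 0], [0, 0, 0], [0, 0, 0], [0, 0, 0]])

```text
clock: 5.02
eef_pos: [0.5438, 0.2362, 0.1096]
tool_rot: [0.999, -0.04, 0.001, -0.0]
ft_force: [5.5, -2.4, 2.0]
grip_width: 0.0171
```

```bash
python3 - <<'E'
from h import *
o=bot.get_obs();print(o['clock'],o['eef_pos'],o['tool_rot'],o['ft_force'],o['grip_width'],o['joint_pos'])
v=o['eef_pos'][:2]-[.5685,.2015];print(np.hypot(*v),np.degrees(np.arctan2(v[1],v[0])))
arc(224,10)
E
```

```text
5.0167 [0.54375392 0.23617152 0.10963419] [ 9.99189971e-01 -4.02283905e-02  9.31569665e-04 -4.58750293e-04] [ 5.54984856 -2.40549605  2.01814711] 0.017145699605190967 [4.09743448e-01 5.10662018e-01 3.09823960e-02 1.08903996e+00
 1.57952291e-05 2.06101833e+00]
0.04259674597151336 125.51656126965793
234 [-5.1  5.2]
244 [-9.2 11.3]
254 [-12.2  18. ]
264 [-14.   25.1]
274 [-14.6  32.4]
284 [-13.8  39.7]
294 [-11.8  46.7]
304 [-8.7 53.3]
```

Call:
jog_arm(jaw=[1, 1, 1, 1, 1, 1, 1, 1], linear=[[-0.0051, 0.0052, 0], [-0.0092, 0.0113, 0], [-0.0122, 0.018, 0], [-0.014, 0.0251, 0], [-0.0146, 0.0324, 0], [-0.0138, 0.0397, 0], [-0.0118, 0.0467, 0], [-0.0087, 0.0533, 0]], delta_rot=[[0, 0, 0], [0, 0, 0], [0, 0, 0], [0, 0, 0], [0, 0, 0], [0, 0, 0], [0, 0, 0], [0, 0, 0]])

```text
clock: 5.68
eef_pos: [0.5306, 0.1836, 0.1096]
tool_rot: [0.999, -0.04, -0.0, -0.001]
ft_force: [3.4, 4.4, 4.2]
grip_width: 0.0174
```

```bash
python3 - <<'E'
from h import *
o=bot.get_obs();print(o['clock'],o['eef_pos'],o['tool_rot'],o['ft_force'],o['grip_width'])
v=o['eef_pos'][:2]-[.5685,.2015];print(np.hypot(*v),np.degrees(np.arctan2(v[1],v[0])))
cam('top','t5.png'); cam('scene','s5.png')
im=cv2.imread('pics/t5.png')
a=cv2.resize(im[140:220,155:375],None,fx=3.6,fy=3.6,interpolation=cv2.INTER_CUBIC)
cv2.imwrite('pics/t5z.png',cv2.convertScaleAbs(a,alpha=1.5))
arc(304,8)
E
```

```text
5.6833 [0.53064745 0.18358352 0.10960759] [ 9.99192891e-01 -4.01584614e-02 -2.06200115e-04 -9.06758707e-04] [3.37119784 4.36238355 4.1864419 ] 0.017398016701267744
0.04187858165300888 -154.67073873194852
312 [3.3 4.8]
320 [7.3 9.1]
328 [11.9 12.8]
336 [16.9 15.9]
344 [22.3 18.2]
352 [27.9 19.7]
360 [33.7 20.4]
368 [39.6 20.4]
```

View pics/t5z.png

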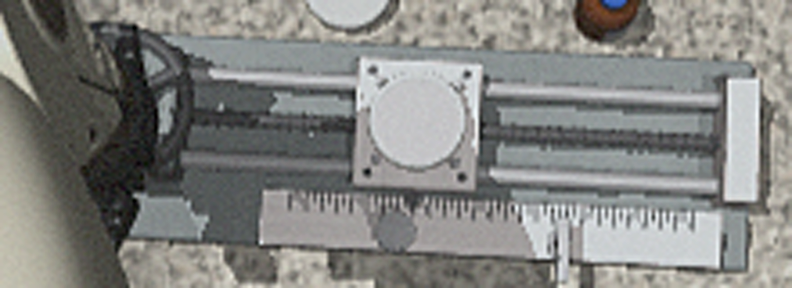

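The top view shows the pointer at about (412,206) in the zoomed crop and the round head at (397,231), so it's close. I'll finish the turn and check again.

Call:
jog_arm(jaw=[1, 1, 1, 1, 1, 1, 1, 1], linear=[[0.0033, 0.0048, 0], [0.0073, 0.0091, 0], [0.0119, 0.0128, 0], [0.0169, 0.0159, 0], [0.0223, 0.0182, 0], [0.0279, 0.0197, 0], [0.0337, 0.0204, 0], [0.0396, 0.0204, 0]], delta_rot=[[0, 0, 0], [0, 0, 0], [0, 0, 0], [0, 0, 0], [0, 0, 0], [0, 0, 0], [0, 0, 0], [0, 0, 0]])

```text
clock: 6.45
eef_pos: [0.5671, 0.16, 0.1096]
tool_rot: [0.999, -0.04, -0.002, -0.0]
ft_force: [-3.0, 3.5, 10.1]
grip_width: 0.0175
```

```bash
python3 - <<'E'
from h import *
import pickle
D=cam('top','t6.png'); pickle.dump(D,open('t6.pkl','wb'))
o=bot.get_obs();print(o['clock'],o['eef_pos'],o['tool_rot'],o['ft_force'],o['grip_width'])
v=o['eef_pos'][:2]-[.5685,.2015];print(np.hypot(*v),np.degrees(np.arctan2(v[1],v[0])))
im=cv2.imread('pics/t6.png')
a=cv2.resize(im[150:215,220:340],None,fx=6,fy=6,interpolation=cv2.INTER_CUBIC)
cv2.imwrite('pics/t6z.png',cv2.convertScaleAbs(a,alpha=1.7))
E
```

```text
6.5 [0.56830183 0.16000727 0.10955252] [ 9.99180885e-01 -4.04494778e-02 -1.13783203e-03 -3.21627442e-04] [0.35670867 2.25215644 8.6142074 ] 0.017050571894346476
0.04149320702752734 -90.27363837523355
```

View pics/t6z.png

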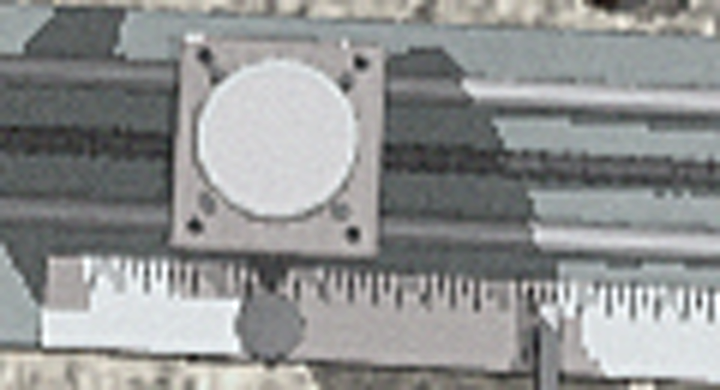

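```bash
python3 - <<'E'
from h import *
import pickle
c=pickle.load(open('t6.pkl','rb'))[0]
Z=lambda x,y:((x+.5)/6-.5+220,(y+.5)/6-.5+150)
H=onz(c,*Z(270,326),.067);T=onz(c,*Z(271,287),.035);print(H,T)
yw=np.radians(-4.3);Y_=np.array([-np.sin(yw),np.cos(yw),0]);X_=np.array([np.cos(yw),np.sin(yw),0])
print((H-T)@Y_,(H-T)@X_)
E
```

```text
[0.48320464 0.02602656 0.067     ] [0.50108504 0.02574281 0.035     ]
-0.0010576923216342451 -0.017851340691167984
```

Call:
jog_arm(jaw=[0.5, 0, 0, 0, 0, 0, 0, 0], linear=[[0, 0, 0], [0, 0, 0], [0, 0, 0], [0, 0, 0], [0, 0, -0.02], [0, 0, -0.05], [0, 0, -0.08], [0, 0, -0.1]], delta_rot=[[0, 0, 0], [0, 0, 0], [0, 0, 0], [0, 0, 0], [0, 0, 0], [0, 0, 0], [0, 0, 0], [0, 0, 0]])

```text
clock: 7.17
eef_pos: [0.5686, 0.1599, 0.2115]
tool_rot: [0.999, -0.04, 0.0, -0.0]
ft_force: [0.3, 0.5, 0.2]
grip_width: 0.0855
```

```bash
python3 - <<'E'
from h import *
print(tool(np.array([.49,-.04,.21])-bot.get_obs()['eef_pos']))
E
```

```text
[-0.06222733  0.20560999  0.00138315]
```

Call:
jog_arm(jaw=[0, 0, 0, 0, 0, 0, 0, 0], linear=[[-0.011, 0.036, 0], [-0.022, 0.072, 0], [-0.033, 0.108, 0], [-0.044, 0.144, 0], [-0.055, 0.18, 0], [-0.062, 0.205, 0], [-0.062, 0.205, 0], [-0.062, 0.205, 0]], delta_rot=[[0, 0, 0], [0, 0, 0], [0, 0, 0], [0, 0, 0], [0, 0, 0], [0, 0, 0], [0, 0, 0], [0, 0, 0]])

```text
clock: 7.83
eef_pos: [0.4893, -0.0404, 0.2091]
tool_rot: [0.999, -0.042, -0.001, -0.0]
ft_force: [-0.3, 0.5, -0.1]
grip_width: 0.0855
```

```bash
python3 - <<'E'
from h import *
import pickle
bot.camera('top')
c=bot.calibration('wrist');im,d=bot.camera('wrist');o=bot.get_obs();print(o['eef_pos'],c['origin'],bot.calibration('wrist')['origin'])
pickle.dump((c,im,d),open('w7.pkl','wb'))
cv2.imwrite('pics/w7.png',im[:,:,::-1])
E
```

```text
[ 0.49025468 -0.03889687  0.20915608] [0.49591233 0.02726111 0.33464853] [0.49615355 0.02789472 0.33464114]
```

View pics/w7.png

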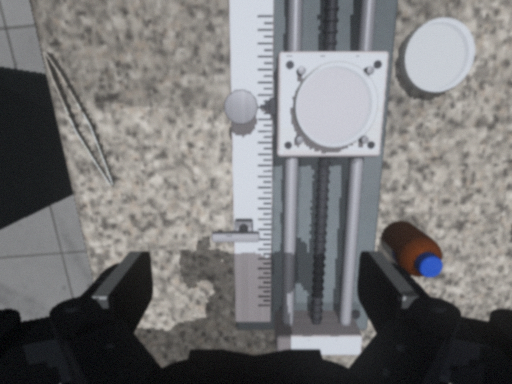

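```bash
python3 - <<'E'
from h import *
im=cv2.imread('pics/w7.png')
a=cv2.resize(im[40:170,215:395],None,fx=4.4,fy=4.4,interpolation=cv2.INTER_CUBIC)
cv2.imwrite('pics/w7z.png',cv2.convertScaleAbs(a,alpha=1.1))
E
```

```text
(no output)
```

View pics/w7z.png

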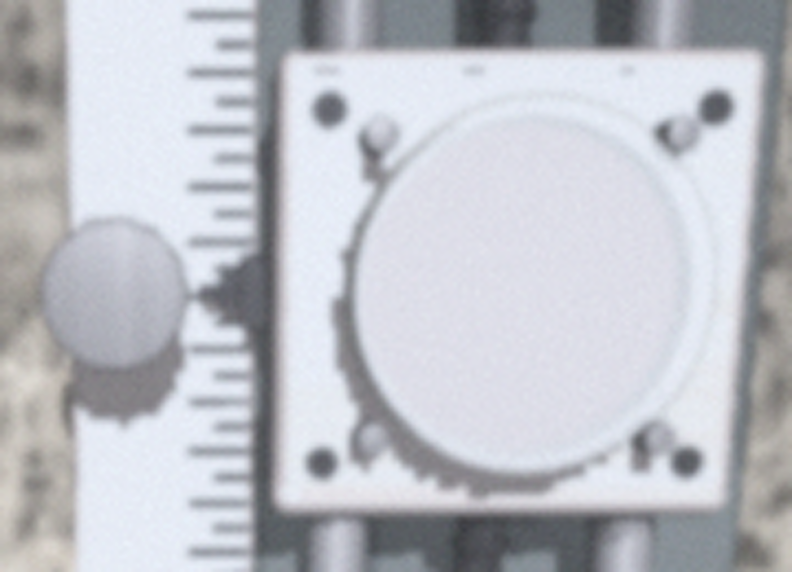

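```bash
python3 - <<'E'
from h import *
import pickle
c,im,d=pickle.load(open('w7.pkl','rb'))
Z=lambda x,y:((x+.5)/4.4-.5+215,(y+.5)/4.4-.5+40)
P=lambda x,y,z:onz(c,*Z(x,y),z)
H=P(114,292,.067);T=P(197,296,.035)
# head by mask/circle
g=cv2.cvtColor(im,cv2.COLOR_RGB2GRAY)
print(cv2.HoughCircles(cv2.resize(g[40:170,215:275],None,fx=4,fy=4),cv2.HOUGH_GRADIENT,1,50,param1=80,param2=15,minRadius=50,maxRadius=80))
# yaw from rail edges
for a,b,z in [((282,55),(276,500),.0595),((764,60),(728,505),.0595),((256,20),(256,560),.032),((284,52),(764,56),.0595),((276,510),(728,510),.0595),((330,109),(717,106),.059),((322,463),(686,462),.059),((330,109),(322,463),.059),((717,106),(686,462),.059)]:
    p=P(*a,z)-P(*b,z);an=np.degrees(np.arctan2(-p[0],p[1]));print(round(an if abs(an)<45 else an-np.sign(an)*90,2))
for y in (-3.8,-4.3,-4.8):
    yw=np.radians(y);Y_=np.array([-np.sin(yw),np.cos(yw),0]);X_=np.array([np.cos(yw),np.sin(yw),0])
    C=np.mean([P(*k,.059) for k in[(330,109),(717,106),(322,463),(686,462)]],axis=0)
    print(y,(H-T)@Y_*1e3,(H-T)@X_*1e3,'head-carriage centre',(H-C)@Y_*1e3)
E
```

```text
None
-4.48
-3.87
-3.91
-5.15
-4.68
-4.29
-4.52
-4.56
-4.68
-3.8 0.966914466065721 -14.518072611433876 head-carriage centre 0.7917939170833332
-4.3 0.8401851729139969 -14.525957621126706 head-carriage centre 0.18228684791810187
-4.8 0.713391896408446 -14.532736422907158 head-carriage centre -0.4272341030963506
```

The wrist view puts the pointer within about 0.2–0.8 mm of the round head. I'll take one more view from another position to confirm it, since the coarser top camera said −1 mm.

Call:
jog_arm(jaw=[0, 0, 0, 0, 0, 0, 0, 0], linear=[[0, -0.03, 0], [0, -0.06, 0], [0, -0.08, 0], [0, -0.08, 0], [0, -0.08, 0], [0, -0.08, 0], [0, -0.08, 0], [0, -0.08, 0]], delta_rot=[[0, 0, 0], [0, 0, 0], [0, 0, 0], [0, 0, 0], [0, 0, 0], [0, 0, 0], [0, 0, 0], [0, 0, 0]])

```text
clock: 8.6
eef_pos: [0.4966, 0.0399, 0.2092]
tool_rot: [0.999, -0.041, -0.0, 0.0]
ft_force: [0.1, -0.5, 0.3]
grip_width: 0.0854
```

```bash
python3 - <<'E'
from h import *
import pickle
c=bot.calibration('wrist');im,d=bot.camera('wrist');print(c['origin'])
pickle.dump((c,im,d),open('w8.pkl','wb'))
q=[]
f=192/np.tan(np.radians(c['fovy'])/2)
p=R.from_quat(c['orientation']).inv().apply(np.array([.51,.028,.05])-c['origin']);u,v=int(p[0]/p[2]*f+c['cx']),int(p[1]/p[2]*f+c['cy'])
x0,y0=u-70,v-60;print(x0,y0)
a=cv2.resize(im[y0:y0+120,x0:x0+160,::-1],None,fx=4.5,fy=4.5,interpolation=cv2.INTER_CUBIC)
cv2.imwrite('pics/w8z.png',a)
E
```

```text
[0.50259152 0.10679312 0.33470057]
201 139
```

View pics/w8z.png

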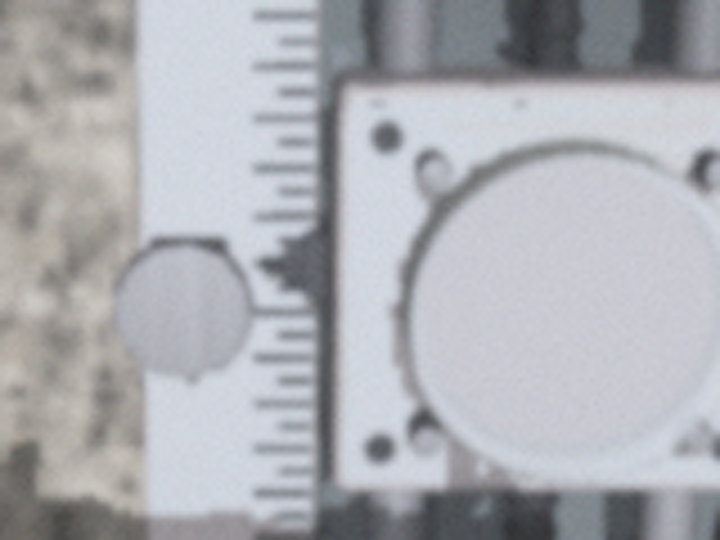

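```bash
python3 - <<'E'
from h import *
import pickle
c,im,d=pickle.load(open('w8.pkl','rb'))
P=lambda x,y,z:onz(c,(x+.5)/4.5-.5+201,(y+.5)/4.5-.5+139,z)
H=P(184,310,.067);T=P(258,265,.035)
for y in (-4.0,-4.4):
    yw=np.radians(y);Y_=np.array([-np.sin(yw),np.cos(yw),0]);X_=np.array([np.cos(yw),np.sin(yw),0])
    print(y,(H-T)@Y_*1e3,(H-T)@X_*1e3)
E
```

```text
-4.0 0.27712144576669145 -13.590154510492088
-4.4 0.18223828638527675 -13.591757984960136
```

```bash
python3 -c "
from h import *
print(bot.get_obs()['ft_force']); print(bot.job_done())"
```

```text
[-0.03583242 -0.16730859 -0.04148816]
the job is handed in; nothing more can be done
None
```

I held the knob from above and turned the crank about 368° counter-clockwise without turning the hand. That moved the carriage roughly 61 mm in +y to the round-headed marker. I then let go, lifted clear and handed the job in at about 8.7 s.

**Pointer position:** two wrist-camera views after release put the pointer about 0.2 mm and 0.8 mm short of the round marker. The crank angle suggests about 0.4 mm short. The coarser top view, taken just before release, disagreed and read about 1 mm past the marker. I trusted the closer wrist views and did not grip the knob again to correct it.

**Forces and contact:** the force readings I took stayed near 10 N or below while turning and were close to zero at hand-in. The gripper was open and clear of the stage.

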